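Find the unlatched cover of the bench air duct and push it open

ROBOT

A 7-joint arm with a two-finger parallel gripper is mounted at the origin on the work surface. World frame = base frame: x ahead of the robot, y to its left, z up, the work surface at z = 0. Lengths are in m, angles in rad, forces in N, time in s.
With the tool pointing down it reaches from about 0.4 to 0.85 m from the base axis. Payload 4.5 kg.
Tool frame: the origin (TCP) lies midway between the tips of the shut fingers; the grasp point (between the pads) lies 19 mm behind it; z points along the fingers, y is the direction in which the jaws open and shut (so a half turn about z gives the same grasp; the last joint's range is limited). The gripper opens to 88 mm and grips with 3 to 60 N. Pads are 18 mm wide; open, the fingers measure 123 mm over their backs; the gripper's body (75 mm by 187 mm) begins 45 mm behind the grasp point.
Start: joints at [-1.161, 0.689, -0.195, 1.565, 0.157, 0.902, -0.215], TCP at [0.229, 0.581, 0.239] pointing down, gripper open.
Joint ranges: [-3.01, 3.01], [-0.46, 2.08], [-1.47, 1.51], [0.13, 2.56], [-1, 4.14], [0.04, 2.09], [-2.66, 2.66]. Speed limits (rad/s): [2.57, 2.57, 3.14, 3.14, 3.14, 3.14, 3.14].

INTERFACE

Orientations are given as a unit quaternion [x, y, z, w].
In Python, from plant import r gives the robot as it stands.
- The arm moves only by the tool play_rows, never from a script. Its argument "targets" is a list of rows, each an object of numbers: "jaw": the closure, from 0 (fully open) to 1 (shut); "dx", "dy", "dz": the shift along the tool's x, y, z in m; "yaw": the turn about the tool's z in rad. A call has exactly 5 rows; each row shifts and turns the pose as measured when the row begins, along the tool's axes as they then stand; what a row does not reach is not made up. A row lasts 1/10 s, in which the tool goes at most 50 mm and 8.59 degrees, less where a joint would pass 70% of its speed; a pose out of reach is approached as far as the arm can. A call with a gripper value outside its range is refused whole. The fingers move at their own pace and stop on an object; "squeeze" is the grip in N (left out, the last holds). Time passes only in rows, so rows that do not move let the fingers close, or fill a call up. It gives the time, the measured TCP pose, the force and the opening at its end, in the units of the state.
- r.get_state(): the state, without advancing time (a new reading comes with each control period).
- r.snapshot(name): name is "scene" or "top" or "wrist"; returns a dict with "frame" (384x512x3 uint8, red, green, blue), "z_map" (384x512 float32, m along the optical axis (not along the pixel's ray), 0 where there is no reading), "mtx" (3x3 intrinsics, pixels), "dist_coeffs" ([k1, k2, p1, p2, k3] as OpenCV has them; the pictures are not rectified), "position" and "orientation" of the camera in the world; the wrist camera has in their place "T_tool_cam" (4x4, takes a point from camera to tool coordinates, whose origin is the TCP and whose axes are the flange's). Camera axes: x right, y up, looking along -z (the intrinsics and any distortion apply to the point x, -y, -z); pixel columns grow to the right and rows downward; lengths in m; the calibration is good to about 2 mm. A picture is of the moment at which its call begins: read the wrist's pose just before it.
- r.finish_job(): hands the job in, once; it reports no verdict.
The state is a dict: "clock": time; "q": joint angles; "qd": joint speeds; "joint_torque": joint torques, N m; "tool_pos": TCP position; "eef_rot": TCP orientation; "contact_force": force on the tool from outside, world axes, zero at the start; "moment": the same for the moment, N m; "opening": opening from 0.0 (shut) to 1.0 (fully open).
Only numpy, scipy, OpenCV 4.12 (cv2) and the standard library are available. Lean on these libraries where they do the work, as an engineer would, in place of code of your own. Each camera call takes 0.05 s, during which the arm holds its last target.

TASK

One of the four blue covers on the bench's air duct has been unlatched from below so that the valve under it can be reached, but they all look alike. Press lightly on the thumb pads of the covers until you find the one that rocks, then push that cover up and over until it leans right back against its stop, and leave it standing open. Use only the fingertips: grasp nothing, and leave the other covers shut and the jar, coupling and screwdriver where they are.

Things in the scene. Friction and masses are not known exactly. Their poses are not given: they have to be found in the camera images.
- duct: fixed grey metal box, 200 (x) x 600 (y) x 110 high, on the bench; origin centre of underside, x points away from the robot (turned up to 0.2 rad). Four identical blue covers lie flush in its top, centred at y -174, -58, 58, 174, x 0; each 150 (x) x 100 (y) x 5. Rims 23 wide near and far, 16 between covers. Hinge pins along y at x = +20, z = 107.5: dark dots on the frame. Hollow below
- cover_1 (a joint): cover 1 (rightmost seen from the robot, duct y -174): turn about its hinge pin, rad. 0 shut and flush; grows as the part beyond the pin sinks into the duct and the near edge rises; 1.57 upright; 1.85 open stop, leaning back. Latched it gives under 1 mm (unseen from above). Unlatched, 3 to 8 N down on its pad turns it; its stiff hinge (0.08 N m friction) leaves it at any angle where it is let go
- cover_2 (a joint): cover 2 (second from right, duct y -58): turn about its hinge pin, rad. 0 shut and flush; grows as the part beyond the pin sinks into the duct and the near edge rises; 1.57 upright; 1.85 open stop, leaning back. Latched it gives under 1 mm (unseen from above). Unlatched, 3 to 8 N down on its pad turns it; its stiff hinge (0.08 N m friction) leaves it at any angle where it is let go
- cover_3 (a joint): cover 3 (second from left, duct y +58): turn about its hinge pin, rad. 0 shut and flush; grows as the part beyond the pin sinks into the duct and the near edge rises; 1.57 upright; 1.85 open stop, leaning back. Latched it gives under 1 mm (unseen from above). Unlatched, 3 to 8 N down on its pad turns it; its stiff hinge (0.08 N m friction) leaves it at any angle where it is let go
- cover_4 (a joint): cover 4 (leftmost, duct y +174): turn about its hinge pin, rad. 0 shut and flush; grows as the part beyond the pin sinks into the duct and the near edge rises; 1.57 upright; 1.85 open stop, leaning back. Latched it gives under 1 mm (unseen from above). Unlatched, 3 to 8 N down on its pad turns it; its stiff hinge (0.08 N m friction) leaves it at any angle where it is let go
- cover_1_pad (a point): cover 1: centre of its black rubber thumb pad, 26 across, on the top face, 33 beyond the hinge pin (cover reaches 55 beyond it); moves with the cover. Pressing down here rocks an unlatched cover; pressing on the robot's side of the pin does nothing. Axes as the duct's while shut. Free depth below: 70
- cover_1_edge (a point): cover 1: middle of its near (robot side) edge, on the top face, 95 from the hinge pin; rises on an arc of radius 95 about the pin as the cover opens. Once raised, the cover can be pushed over from its underside or edge here, following that arc
- cover_2_pad (a point): cover 2: centre of its black rubber thumb pad, 26 across, on the top face, 33 beyond the hinge pin (cover reaches 55 beyond it); moves with the cover. Pressing down here rocks an unlatched cover; pressing on the robot's side of the pin does nothing. Axes as the duct's while shut. Free depth below: 70
- cover_2_edge (a point): cover 2: middle of its near (robot side) edge, on the top face, 95 from the hinge pin; rises on an arc of radius 95 about the pin as the cover opens. Once raised, the cover can be pushed over from its underside or edge here, following that arc
- cover_3_pad (a point): cover 3: centre of its black rubber thumb pad, 26 across, on the top face, 33 beyond the hinge pin (cover reaches 55 beyond it); moves with the cover. Pressing down here rocks an unlatched cover; pressing on the robot's side of the pin does nothing. Axes as the duct's while shut. Free depth below: 70
- cover_3_edge (a point): cover 3: middle of its near (robot side) edge, on the top face, 95 from the hinge pin; rises on an arc of radius 95 about the pin as the cover opens. Once raised, the cover can be pushed over from its underside or edge here, following that arc
- cover_4_pad (a point): cover 4: centre of its black rubber thumb pad, 26 across, on the top face, 33 beyond the hinge pin (cover reaches 55 beyond it); moves with the cover. Pressing down here rocks an unlatched cover; pressing on the robot's side of the pin does nothing. Axes as the duct's while shut. Free depth below: 70
- cover_4_edge (a point): cover 4: middle of its near (robot side) edge, on the top face, 95 from the hinge pin; rises on an arc of radius 95 about the pin as the cover opens. Once raised, the cover can be pushed over from its underside or edge here, following that arc
- jar: orange jar with white cap, 48 across, 62 high, standing loose on one end deck of the duct; origin at the centre of its underside. Leave it alone
- coupling: brass pipe coupling, 38 across, 50 high, standing loose on the other end deck; origin at the centre of its underside. Leave it alone
- driver: red screwdriver lying loose on the bench about 60 in front of the duct's near side; origin about its middle, its x axis along it. Leave it alone

How it is judged:
On the way:
1. the unlatched cover has been found: it rocks under a press (value of joint any of cover_1, cover_2, cover_3, cover_4 above 0.15 rad), for 0.05 s.
At the end, for the whole second after the job is handed in: one cover stands open by more than 1.70 rad (its stop is at 1.85) and at rest, the other three are shut (under 0.06 rad), and the jar, coupling and screwdriver are within 20 mm of where they stood (((value of joint cover_1 above 1.7 rad and value of joint each of cover_2, cover_3, cover_4 below 0.06 rad) or (value of joint cover_2 above 1.7 rad and value of joint each of cover_1, cover_3, cover_4 below 0.06 rad) or (value of joint cover_3 above 1.7 rad and value of joint each of cover_1, cover_2, cover_4 below 0.06 rad) or (value of joint cover_4 above 1.7 rad and value of joint each of cover_1, cover_2, cover_3 below 0.06 rad)) and velocity of joint cover_1 between -0.1 and 0.1 rad/s and velocity of joint cover_2 between -0.1 and 0.1 rad/s and velocity of joint cover_3 between -0.1 and 0.1 rad/s and velocity of joint cover_4 between -0.1 and 0.1 rad/s and distance of each of jar, coupling, driver from where it was at the start of the episode below 0.02 m); the robot touches nothing.
It fails at once if the jar was lifted, carried or pushed away (more than 20 mm) (distance of jar from where it was at the start of the episode above 0.02 m).
It fails at once if the coupling was lifted, carried or pushed away (more than 20 mm) (distance of coupling from where it was at the start of the episode above 0.02 m).
It fails at once if the driver was lifted, carried or pushed away (more than 20 mm) (distance of driver from where it was at the start of the episode above 0.02 m).
It fails at once if a cover or the duct was pressed too hard (over 80 N) (contact force between the fingers and duct above 80 N).
It also fails if it takes over 59 s, if anything falls off the work surface, if the arm or the gripper's body presses on something with over 40 N, if the wrist force passes 120 N, or if a joint passes its speed limit or range.

## Working session

There is one attempt and no reset: what is moved stays moved. The work goes in short steps, Python scripts to look and compute and a tool call to move; the robot and the scene stay as the last step left them, time stands still between calls to the robot, and variables do not carry over. Pictures are saved under pics/ and viewed, and the job is handed in when it is done.

Besides the shell and the picture viewer there is one more tool, called after ">>>" as name(argument=value, ...) on one line, values as JSON. play_rows: Moves the arm, as the interface text tells. Its arguments: {"type":"object","properties":{"targets":{"type":"array"},"squeeze":{"type":"number"}},"required":["targets"]}

```bash
mkdir -p pics; ls
cat > h.py <<'E'
import numpy as np, cv2
from scipy.spatial.transform import Rotation as R
from plant import r
def snap(n,f):
    s=r.get_state(); d=r.snapshot(n); cv2.imwrite('pics/'+f,d['frame'][:,:,::-1])
    if n=='wrist':
        T=np.eye(4);T[:3,:3]=R.from_quat(s['eef_rot']).as_matrix();T[:3,3]=s['tool_pos'];T=T@np.array(d['T_tool_cam'])
    else:
        T=np.eye(4);o=np.array(d['orientation'])
        T[:3,:3]=R.from_quat(o).as_matrix() if o.size==4 else o; T[:3,3]=d['position']
    d['T']=T; return d
def pts(d,uv,z=None):
    uv=np.array(uv,float).reshape(-1,1,2)
    n=cv2.undistortPoints(uv,np.array(d['mtx']),np.array(d['dist_coeffs'])).reshape(-1,2)
    ray=np.c_[n[:,0],-n[:,1],-np.ones(len(n))]
    if z is None:
        ui=uv.reshape(-1,2).round().astype(int); zz=d['z_map'][ui[:,1],ui[:,0]]
        p=ray*zz[:,None]; return p@d['T'][:3,:3].T+d['T'][:3,3]
    w=ray@d['T'][:3,:3].T; c=d['T'][:3,3]; return c+w*((z-c[2])/w[:,2])[:,None]
E
python3 - <<'E'
from h import *
for n in('scene','top','wrist'):
    d=snap(n,n+'0.png'); print(n,d['T'].round(3).tolist())
print(r.get_state())
E
```

```text
pics
scene [[0.801, -0.41, 0.436, 0.946], [0.598, 0.547, -0.585, -0.605], [0.002, 0.73, 0.684, 0.79], [0.0, 0.0, 0.0, 1.0]]
top [[0.007, 0.989, -0.149, 0.385], [-1.0, 0.01, 0.019, 0.029], [0.021, 0.149, 0.989, 0.913], [0.0, 0.0, 0.0, 1.0]]
wrist [[0.368, -0.887, -0.279, 0.157], [0.93, 0.35, 0.113, 0.609], [-0.002, -0.301, 0.954, 0.383], [0.0, 0.0, 0.0, 1.0]]
{'clock': 0.15, 'q': array([-1.16117792,  0.68981139, -0.19454693,  1.56607218,  0.15732107,
        0.90249424, -0.21513429]), 'qd': array([ 1.14426773e-03, -1.48292900e-03, -3.12840700e-05, -2.68000771e-03,
       -1.25753907e-03,  3.66359630e-04, -6.39359971e-04]), 'joint_torque': array([-1.56851231e-03, -5.27855372e+01, -1.26841888e+00, -1.53586847e+01,
       -5.24872227e-02,  3.91178270e-03,  9.20687262e-05]), 'tool_pos': array([0.22925199, 0.58093454, 0.23809102]), 'eef_rot': array([ 1.86778172e-01,  9.82401868e-01, -6.91550942e-04, -7.93048101e-05]), 'contact_force': array([0.60979041, 0.30671045, 0.16831736]), 'moment': array([ 0.01254821,  0.02096017, -0.00236548]), 'opening': 0.99850631413465}
```

View pics/top0.png

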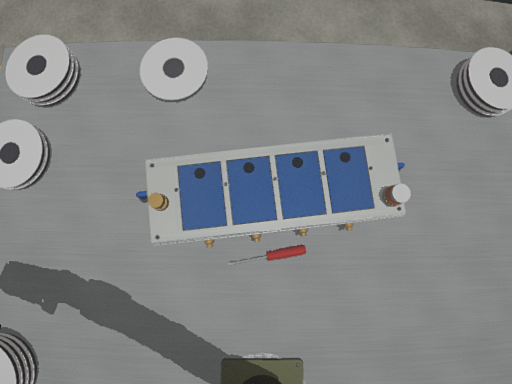

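View pics/scene0.png

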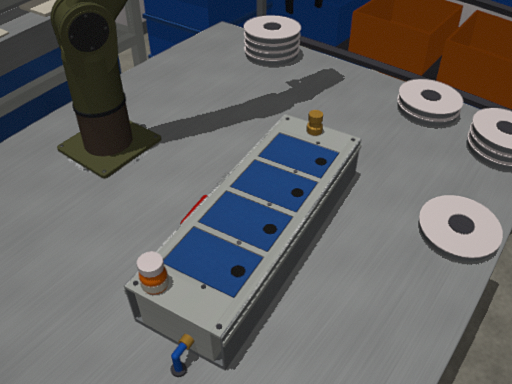

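The top view shows the duct with pads at (200,173), (249,168), (297,162) and (345,157), from cover 4 on the left to cover 1 on the right. The coupling is at (158,202), the jar at (400,193) and the screwdriver at (270,256).

Run:
```python
from h import *
np.set_printoptions(precision=4,suppress=True)
for n in('top','scene'):
    d=snap(n,n+'1.png'); im=d['frame'].astype(int)
    ok=(im[:,:,2]>im[:,:,0]+40)
    m=(ok&(d['z_map']<d['z_map'].max())).astype(np.uint8)
    dark=(im.max(2)<45).astype(np.uint8)
    nn,l,st,ce=cv2.connectedComponentsWithStats(dark)
    c=[]
    for i in range(1,nn):
        if 50<st[i,4]<300:
            p=pts(d,[ce[i]],.11)[0]; 
            pd=pts(d,[ce[i]])[0]
            if abs(pd[2]-.11)<.02: print(n,ce[i].round(1),st[i,4],p,pd); c.append(p)
    if len(c)==4:
        c=np.array(c); c=c[np.argsort(c[:,1])]
        g=(c[-1]-c[0]);yaw=np.arctan2(-g[0],g[1]); print('yaw',yaw,'spacing',np.linalg.norm(np.diff(c,axis=0),axis=1),'mid',c.mean(0))
        ex=np.array([np.cos(yaw),np.sin(yaw)]);o=c.mean(0)[:2]-.053*ex;print('origin',o)
```

```text
top [ 11.4 362.2] 67 [0.099  0.5921 0.11  ] [0.0937 0.6024 0.0953]
scene [320.5 161.2] 54 [0.5542 0.154  0.11  ] [0.5541 0.1542 0.1098]
scene [297.1 192.3] 72 [0.5684 0.0389 0.11  ] [0.5695 0.037  0.112 ]
scene [269.6 228.5] 96 [ 0.5825 -0.0763  0.11  ] [ 0.5836 -0.0779  0.1121]
scene [237.4 270.7] 118 [ 0.5965 -0.1917  0.11  ] [ 0.5979 -0.1933  0.1126]
yaw 0.12195661629758667 spacing [0.1162 0.1161 0.116 ] mid [ 0.5754 -0.0188  0.11  ]
origin [ 0.5228 -0.0252]
```

```bash
cat >> h.py <<'E'
np.set_printoptions(precision=4,suppress=True)
YAW=.122; O=np.array([.5228,-.0252,0]); D=np.array([[np.cos(YAW),-np.sin(YAW),0],[np.sin(YAW),np.cos(YAW),0],[0,0,1]])
def toD(p): return (np.asarray(p)-O)@D
def go(t=None):
    s=r.get_state(); M=R.from_quat(s['eef_rot']).as_matrix(); p=toD(s['tool_pos'])
    yd=M[:,1]@D; print('t',round(s['clock'],2),'duct pos',p*1e3,'F(duct)',s['contact_force']@D,'open',round(s['opening'],2),'q7',s['q'][6].round(2),'yawneeded',np.arctan2(yd[0],yd[1])*-1 )
    if t is not None: print('tool delta mm',(D@(np.array(t)/1e3-p))@M*1e3)
E
python3 - <<'E'
from h import *
d=snap('scene','s2.png')
print(toD(pts(d,[(151,260),(316,115),(151,272),(315,125),(195,208)]))*1e3)
d=snap('top','t2.png')
print(toD(pts(d,[(200,173),(249,168),(297,162),(345,157)],.11))*1e3)
print(toD(pts(d,[(400,190),(157,201)]))*1e3)
E
```

```text
[[ -51.871  -268.2529  173.2163]
 [  -2.808   262.4424  160.8643]
 [ -37.4143 -286.9944  171.6979]
 [   0.0877  254.6602  138.8634]
 [-153.9121  -18.1342   29.3402]]
[[  52.1741  171.2547  110.    ]
 [  51.3011   55.5472  110.    ]
 [  53.3682  -59.0956  110.    ]
 [  53.3188 -175.9504  110.    ]]
[[ -47.8776 -268.5543  173.6285]
 [ -10.4033  264.6563  158.5082]]
```

>>> play_rows(targets=[{"yaw":-0.124,"jaw":1},{"yaw":-0.124,"jaw":1},{"yaw":-0.124,"jaw":1},{"yaw":-0.124,"jaw":1},{"jaw":1}])

```text
invalid input
```

```bash
python3 -c "
from h import *
go((53,174,240))"
```

```text
t 0.35 duct pos [-217.4785  637.7313  238.5603] F(duct) [ 0.0472 -0.1038  0.2469] open 1.0 q7 -0.22 yawneeded -0.4977391776241755
tool delta mm [-459.0638 -278.3271   -1.3592]
```

>>> play_rows(targets=[{"dx":0,"dy":0,"dz":0,"yaw":-0.124,"jaw":1},{"dx":0,"dy":0,"dz":0,"yaw":-0.124,"jaw":1},{"dx":0,"dy":0,"dz":0,"yaw":-0.124,"jaw":1},{"dx":0,"dy":0,"dz":0,"yaw":-0.124,"jaw":1},{"dx":0,"dy":0,"dz":0,"yaw":0,"jaw":1}])

```text
clock: 0.85
tool_pos: [0.2294, 0.581, 0.2383]
eef_rot: [-0.069, 0.998, -0.001, 0.0]
contact_force: [1.2, 0.3, 0.5]
opening: 0.569
```

```bash
python3 -c "
from h import *
go((53,174,240))"
```

```text
t 0.85 duct pos [-217.488   637.4541  238.3291] F(duct) [1.2738 0.1432 0.499 ] open 0.57 q7 0.2 yawneeded 0.01692886996256769
tool delta mm [-262.6041 -467.968    -1.1283]
```

>>> play_rows(targets=[{"dx":-0.024,"dy":-0.043,"dz":0,"yaw":0.017,"jaw":1},{"dx":-0.024,"dy":-0.043,"dz":0,"yaw":0,"jaw":1},{"dx":-0.024,"dy":-0.043,"dz":0,"yaw":0,"jaw":1},{"dx":-0.024,"dy":-0.043,"dz":0,"yaw":0,"jaw":1},{"dx":-0.024,"dy":-0.043,"dz":0,"yaw":0,"jaw":1}])

```text
clock: 1.35
tool_pos: [0.3714, 0.3856, 0.2371]
eef_rot: [-0.06, 0.998, 0.004, -0.002]
contact_force: [0.6, 0.1, 0.2]
opening: 0.114
```

>>> play_rows(targets=[{"dx":-0.024,"dy":-0.043,"dz":0,"yaw":0,"jaw":1},{"dx":-0.024,"dy":-0.043,"dz":0,"yaw":0,"jaw":1},{"dx":-0.024,"dy":-0.043,"dz":0,"yaw":0,"jaw":1},{"dx":-0.024,"dy":-0.043,"dz":0,"yaw":0,"jaw":1},{"dx":-0.024,"dy":-0.043,"dz":0,"yaw":0,"jaw":1}])

```text
clock: 1.85
tool_pos: [0.5168, 0.1819, 0.236]
eef_rot: [-0.051, 0.999, 0.005, -0.0]
contact_force: [0.4, -0.2, -0.2]
opening: 0.004
```

```bash
python3 -c "
from h import *
go((53,172,130))"
```

```text
t 1.85 duct pos [ 19.2519 206.3001 236.011 ] F(duct) [ 0.4135 -0.2912 -0.2065] open 0.0 q7 0.95 yawneeded -0.019555526397022658
tool delta mm [-34.4194 -34.6497 105.681 ]
```

>>> play_rows(targets=[{"dx":-0.017,"dy":-0.017,"dz":0.02,"yaw":-0.02,"jaw":1},{"dx":-0.017,"dy":-0.017,"dz":0.025,"yaw":0,"jaw":1},{"dx":0,"dy":0,"dz":0.03,"yaw":0,"jaw":1},{"dx":0,"dy":0,"dz":0.03,"yaw":0,"jaw":1},{"dx":0,"dy":0,"dz":0,"yaw":0,"jaw":1}])

```text
clock: 2.35
tool_pos: [0.564, 0.1389, 0.1285]
eef_rot: [-0.043, 0.999, 0.002, 0.004]
contact_force: [-0.7, -0.9, 0.1]
opening: 0.007
```

```bash
python3 -c "
from h import *
go((53,170,112))"
```

```text
t 2.35 duct pos [ 60.8391 157.8422 128.5243] F(duct) [-0.8263 -0.8438  0.1284] open 0.01 q7 0.96 yawneeded -0.03532939800814756
tool delta mm [ 8.3999 11.8177 16.4955]
```

>>> play_rows(targets=[{"dx":0.008,"dy":0.012,"dz":0,"yaw":-0.035,"jaw":1},{"dx":0,"dy":0,"dz":0.008,"yaw":0,"jaw":1},{"dx":0,"dy":0,"dz":0.005,"yaw":0,"jaw":1},{"dx":0,"dy":0,"dz":0,"yaw":0,"jaw":1},{"dx":0,"dy":0,"dz":0,"yaw":0,"jaw":1}])

```text
clock: 2.85
tool_pos: [0.5559, 0.1544, 0.1192]
eef_rot: [-0.062, 0.998, 0.003, 0.007]
contact_force: [-0.6, -0.0, 0.9]
opening: 0.004
```

```bash
python3 -c "
from h import *
go((53,170,110))"
```

```text
t 2.85 duct pos [ 54.674  174.2086 119.1781] F(duct) [-0.5723  0.0388  0.8608] open 0.0 q7 0.95 yawneeded 0.0018666514676280576
tool delta mm [ 1.8162 -4.2552  9.1295]
```

>>> play_rows(targets=[{"dx":0.001,"dy":-0.003,"dz":0.004,"yaw":0,"jaw":1},{"dx":0,"dy":0,"dz":0.003,"yaw":0,"jaw":1},{"dx":0,"dy":0,"dz":0.003,"yaw":0,"jaw":1},{"dx":0,"dy":0,"dz":0.003,"yaw":0,"jaw":1},{"dx":0,"dy":0,"dz":0.003,"yaw":0,"jaw":1}])

```text
clock: 3.35
tool_pos: [0.5565, 0.1512, 0.1102]
eef_rot: [-0.061, 0.998, 0.002, 0.01]
contact_force: [-8.1, -2.2, 29.0]
opening: 0.007
```

```bash
python3 -c "
from h import *
go((53,170,110))"
```

```text
t 3.35 duct pos [ 54.9327 170.9653 110.2106] F(duct) [-8.2854 -1.243  28.97  ] open 0.01 q7 0.94 yawneeded -0.00011493300634675908
tool delta mm [ 1.9363 -0.9663  0.1684]
```

Cover 4 holds firm: 29 N at z = 110 mm. Next is cover 3.

>>> play_rows(targets=[{"dx":0,"dy":0,"dz":-0.012,"yaw":0,"jaw":1},{"dx":0,"dy":-0.04,"dz":0,"yaw":0,"jaw":1},{"dx":0,"dy":-0.04,"dz":0,"yaw":0,"jaw":1},{"dx":0,"dy":-0.036,"dz":0,"yaw":0,"jaw":1},{"dx":0,"dy":0,"dz":0,"yaw":0,"jaw":1}])

```text
clock: 3.85
tool_pos: [0.5726, 0.0344, 0.1239]
eef_rot: [-0.063, 0.998, 0.003, 0.012]
contact_force: [-1.1, 0.5, -0.2]
opening: 0.004
```

```bash
python3 -c "
from h import *
go((53,58,112))"
```

```text
t 3.85 duct pos [ 56.6319  53.0725 123.9384] F(duct) [-1.0039  0.6388 -0.2398] open 0.0 q7 1.13 yawneeded 0.0037365052282307756
tool delta mm [ 3.9092  4.8823 11.8692]
```

>>> play_rows(targets=[{"dx":0.004,"dy":0.004,"dz":0.008,"yaw":0,"jaw":1},{"dx":0,"dy":0,"dz":0.004,"yaw":0,"jaw":1},{"dx":0,"dy":0,"dz":0.003,"yaw":0,"jaw":1},{"dx":0,"dy":0,"dz":0.003,"yaw":0,"jaw":1},{"dx":0,"dy":0,"dz":0.003,"yaw":0,"jaw":1}])

```text
clock: 4.35
tool_pos: [0.5689, 0.0381, 0.1102]
eef_rot: [-0.063, 0.998, -0.0, 0.014]
contact_force: [-8.1, -3.5, 29.8]
opening: 0.006
```

```bash
python3 -c "
from h import *
go((53,58,110))"
```

```text
t 4.35 duct pos [ 53.4286  57.2535 110.2463] F(duct) [-8.4758 -2.5297 29.7637] open 0.01 q7 1.1 yawneeded 0.004468797771833881
tool delta mm [0.432  0.7491 0.2321]
```

Cover 3 is latched too, with 30 N at z = 110 mm. Next is cover 2.

>>> play_rows(targets=[{"dx":0,"dy":0,"dz":-0.012,"yaw":0,"jaw":1},{"dx":0,"dy":-0.04,"dz":0,"yaw":0,"jaw":1},{"dx":0,"dy":-0.04,"dz":0,"yaw":0,"jaw":1},{"dx":0,"dy":-0.033,"dz":0,"yaw":0,"jaw":1},{"dx":0,"dy":0,"dz":0,"yaw":0,"jaw":1}])

```text
clock: 4.85
tool_pos: [0.5852, -0.0661, 0.1236]
eef_rot: [-0.072, 0.997, 0.002, 0.016]
contact_force: [0.4, 0.2, -0.1]
opening: 0.007
```

```bash
python3 -c "
from h import *
go((53,-58,112))"
```

```text
t 4.85 duct pos [ 56.976  -48.1604 123.579 ] F(duct) [ 0.3839  0.1872 -0.1343] open 0.01 q7 1.3 yawneeded 0.022755592560880035
tool delta mm [ 4.5703 -9.7543 11.4309]
```

>>> play_rows(targets=[{"dx":0.004,"dy":-0.009,"dz":0.007,"yaw":0.022,"jaw":1},{"dx":0,"dy":0,"dz":0.004,"yaw":0,"jaw":1},{"dx":0,"dy":0,"dz":0.003,"yaw":0,"jaw":1},{"dx":0,"dy":0,"dz":0.003,"yaw":0,"jaw":1},{"dx":0,"dy":0,"dz":0.003,"yaw":0,"jaw":1}])

```text
clock: 5.35
tool_pos: [0.5834, -0.072, 0.1103]
eef_rot: [-0.064, 0.998, -0.001, 0.017]
contact_force: [-8.9, -2.6, 28.0]
opening: 0.004
```

```bash
python3 -c "
from h import *
go((53,-58,110))"
```

```text
t 5.35 duct pos [ 54.4069 -53.833  110.284 ] F(duct) [-9.1242 -1.5063 27.9622] open 0.0 q7 1.28 yawneeded 0.00552031944549657
tool delta mm [ 1.4393 -4.1579  0.254 ]
```

Cover 2 is latched as well, so that leaves cover 1. I'll press it the same way.

>>> play_rows(targets=[{"dx":0,"dy":0,"dz":-0.014,"yaw":0,"jaw":1},{"dx":0,"dy":-0.04,"dz":0,"yaw":0,"jaw":1},{"dx":0,"dy":-0.04,"dz":0,"yaw":0,"jaw":1},{"dx":0,"dy":-0.036,"dz":0,"yaw":0,"jaw":1},{"dx":0,"dy":0,"dz":0,"yaw":0,"jaw":1}])

```text
clock: 5.85
tool_pos: [0.601, -0.1781, 0.1258]
eef_rot: [-0.073, 0.997, 0.001, 0.018]
contact_force: [0.0, -0.3, -0.5]
opening: 0.001
```

```bash
python3 -c "
from h import *
go((53,-174,112))"
```

```text
t 5.85 duct pos [  58.9787 -161.2323  125.8029] F(duct) [-0.0321 -0.3365 -0.4827] open 0.0 q7 1.5 yawneeded 0.02489161065216926
tool delta mm [  6.7997 -12.606   13.5695]
```

>>> play_rows(targets=[{"dx":0.006,"dy":-0.011,"dz":0.008,"yaw":0.024,"jaw":1},{"dx":0,"dy":0,"dz":0.005,"yaw":0,"jaw":1},{"dx":0,"dy":0,"dz":0.003,"yaw":0,"jaw":1},{"dx":0,"dy":0,"dz":0.003,"yaw":0,"jaw":1},{"dx":0,"dy":0,"dz":0.003,"yaw":0,"jaw":1}])

```text
clock: 6.35
tool_pos: [0.5979, -0.1854, 0.1023]
eef_rot: [-0.064, 0.998, 0.001, 0.018]
contact_force: [-1.4, -2.5, 5.7]
opening: 0.001
```

```bash
python3 -c "
from h import *
go((53,-174,80));snap('scene','s3.png')"
```

```text
t 6.35 duct pos [  55.092  -168.1119  102.2649] F(duct) [-1.6868 -2.2698  5.67  ] open 0.0 q7 1.48 yawneeded 0.006343616053691738
tool delta mm [ 2.9533 -5.8859 22.1677]
```

View pics/s3.png

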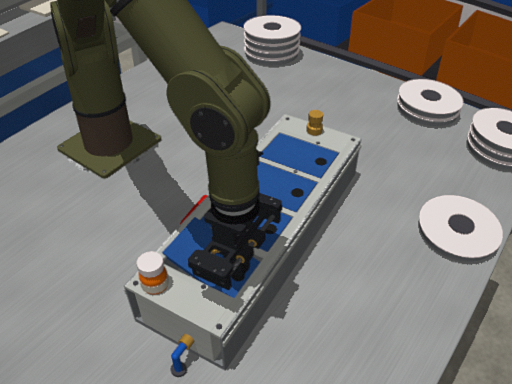

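Cover 1 rocks: z = 102 mm at only 6 N. I'll press further down.

>>> play_rows(targets=[{"dx":0.001,"dy":-0.002,"dz":0.006,"yaw":0,"jaw":1},{"dx":0,"dy":0,"dz":0.006,"yaw":0,"jaw":1},{"dx":0,"dy":0,"dz":0.006,"yaw":0,"jaw":1},{"dx":0,"dy":0,"dz":0.006,"yaw":0,"jaw":1},{"dx":0,"dy":0,"dz":0.006,"yaw":0,"jaw":1}])

```text
clock: 6.9
tool_pos: [0.6028, -0.1803, 0.0734]
eef_rot: [-0.068, 0.997, 0.003, 0.023]
contact_force: [0.6, -1.6, 3.8]
opening: 0.006
```

```bash
python3 -c "
from h import *
go((53,-174,75));snap('scene','s4.png')"
```

```text
t 6.9 duct pos [  60.511  -163.7096   73.4187] F(duct) [ 0.4027 -1.6643  3.8219] open 0.01 q7 1.46 yawneeded 0.014713500360667611
tool delta mm [  7.5801 -10.1749  -1.9554]
```

View pics/s4.png

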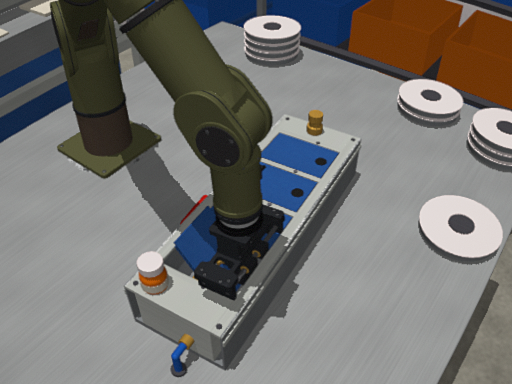

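The near part of cover 1 is rising beside the jar, around (195,240), and the gripper is clear of the jar. I'll press about 12 mm deeper and shift slightly towards the pin.

>>> play_rows(targets=[{"dx":0.002,"dy":-0.004,"dz":0.004,"yaw":0,"jaw":1},{"dx":0.002,"dy":-0.002,"dz":0.004,"yaw":0,"jaw":1},{"dx":0.001,"dy":0,"dz":0.004,"yaw":0,"jaw":1},{"dx":0.001,"dy":0,"dz":0.002,"yaw":0,"jaw":1},{"dx":0,"dy":0,"dz":0,"yaw":0,"jaw":1}])

```text
clock: 7.45
tool_pos: [0.5974, -0.1856, 0.0557]
eef_rot: [-0.069, 0.997, 0.004, 0.022]
contact_force: [0.3, -0.3, 1.7]
opening: 0.006
```

```bash
python3 -c "
from h import *
go((62,-166,200))"
```

```text
t 7.45 duct pos [  54.5235 -168.2874   55.695 ] F(duct) [ 0.2267 -0.3247  1.7248] open 0.01 q7 1.46 yawneeded 0.01583661546712493
tool delta mm [ -13.9152    3.0061 -143.8137]
```

>>> play_rows(targets=[{"dx":-0.003,"dy":0,"dz":-0.03,"yaw":0,"jaw":1},{"dx":-0.005,"dy":0,"dz":-0.045,"yaw":0,"jaw":1},{"dx":0,"dy":0,"dz":-0.045,"yaw":0,"jaw":1},{"dx":0,"dy":0,"dz":-0.045,"yaw":0,"jaw":1},{"dx":0,"dy":0,"dz":-0.045,"yaw":0,"jaw":1}])

```text
clock: 7.95
tool_pos: [0.5884, -0.1875, 0.2628]
eef_rot: [-0.069, 0.998, 0.007, 0.009]
contact_force: [1.7, 0.0, 0.3]
opening: 0.005
```

```bash
python3 -c "
from h import *
go((-95,-165,260));snap('scene','s5.png')"
```

```text
t 7.95 duct pos [  45.3305 -169.1205  262.811 ] F(duct) [ 1.7014 -0.1608  0.3498] open 0.01 q7 1.62 yawneeded 0.016172985803822745
tool delta mm [140.2749   6.3543   0.3226]
```

View pics/s5.png

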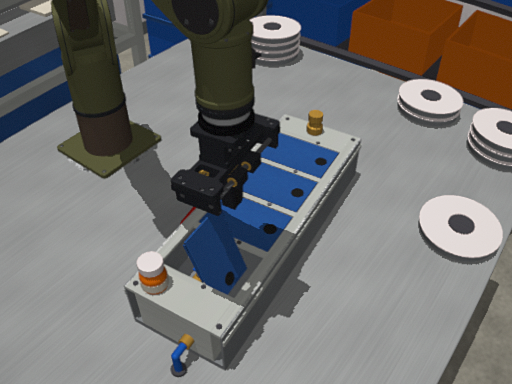

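Cover 1 stays up at roughly 1.1 rad, with its raised edge near (205,225). The other covers are flush and the jar is undisturbed. I'll go over the edge to the robot side.

>>> play_rows(targets=[{"dx":0.04,"dy":0.006,"dz":0,"yaw":0.016,"jaw":1},{"dx":0.04,"dy":0,"dz":0,"yaw":0,"jaw":1},{"dx":0.04,"dy":0,"dz":0,"yaw":0,"jaw":1},{"dx":0.02,"dy":0,"dz":0,"yaw":0,"jaw":1},{"dx":0,"dy":0,"dz":0,"yaw":0,"jaw":1}])

```text
clock: 8.5
tool_pos: [0.4456, -0.2004, 0.2671]
eef_rot: [-0.059, 0.998, 0.004, 0.015]
contact_force: [0.3, -0.7, -0.2]
opening: 0.003
```

```bash
python3 -c "
from h import *
go((-95,-165,165))"
```

```text
t 8.5 duct pos [ -97.9662 -164.5233  267.1344] F(duct) [ 0.2435 -0.7522 -0.1524] open 0.0 q7 1.65 yawneeded -0.0036037372399647066
tool delta mm [  0.0405  -1.0385 102.1733]
```

>>> play_rows(targets=[{"dx":0,"dy":0,"dz":0.03,"yaw":0,"jaw":1},{"dx":0,"dy":0,"dz":0.03,"yaw":0,"jaw":1},{"dx":0,"dy":0,"dz":0.025,"yaw":0,"jaw":1},{"dx":0,"dy":0,"dz":0.012,"yaw":0,"jaw":1},{"dx":0,"dy":0,"dz":0,"yaw":0,"jaw":1}])

```text
clock: 9.0
tool_pos: [0.453, -0.2001, 0.1667]
eef_rot: [-0.059, 0.998, 0.003, 0.016]
contact_force: [-0.4, -0.6, -0.5]
opening: 0.006
```

```bash
python3 -c "
from h import *
go((-25,-165,170))"
```

```text
t 9.0 duct pos [ -90.5503 -165.1399  166.6615] F(duct) [-0.4947 -0.521  -0.4977] open 0.01 q7 1.51 yawneeded -0.0045829813742794346
tool delta mm [-65.6237   0.4534  -1.1563]
```

>>> play_rows(targets=[{"dx":-0.02,"dy":0,"dz":0,"yaw":0,"jaw":1},{"dx":-0.02,"dy":0,"dz":0,"yaw":0,"jaw":1},{"dx":-0.012,"dy":0,"dz":0,"yaw":0,"jaw":1},{"dx":-0.012,"dy":0,"dz":-0.001,"yaw":0,"jaw":1},{"dx":-0.01,"dy":0,"dz":-0.001,"yaw":0,"jaw":1}])

```text
clock: 9.5
tool_pos: [0.5305, -0.1908, 0.1721]
eef_rot: [-0.059, 0.998, 0.003, 0.015]
contact_force: [-2.3, -0.9, 1.8]
opening: 0.006
```

```bash
python3 -c "
from h import *
go((10,-165,175));snap('scene','s6.png')"
```

```text
t 9.5 duct pos [ -12.4664 -165.3161  172.0842] F(duct) [-2.375  -0.6545  1.829 ] open 0.01 q7 1.52 yawneeded -0.0046807129781772545
tool delta mm [-22.5447   0.4337  -2.2115]
```

View pics/s6.png

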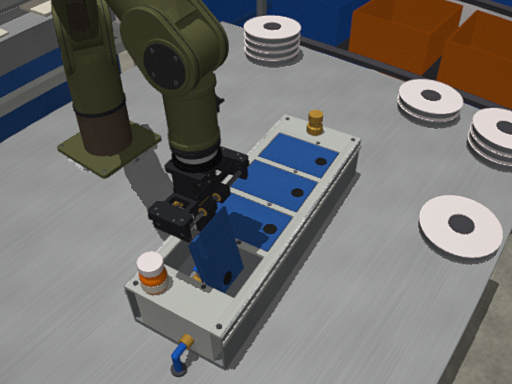

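The fingertip is behind the cover's edge near (215,212), and the contact force is about 2–3 N. I'll keep pushing while rising slightly.

>>> play_rows(targets=[{"dx":-0.007,"dy":0,"dz":-0.001,"yaw":0,"jaw":1},{"dx":-0.007,"dy":0,"dz":-0.001,"yaw":0,"jaw":1},{"dx":-0.006,"dy":0,"dz":0,"yaw":0,"jaw":1},{"dx":-0.005,"dy":0,"dz":0,"yaw":0,"jaw":1},{"dx":-0.004,"dy":0,"dz":0,"yaw":0,"jaw":1}])

```text
clock: 10.05
tool_pos: [0.5619, -0.1868, 0.1758]
eef_rot: [-0.059, 0.998, 0.003, 0.015]
contact_force: [-1.6, -0.4, -0.8]
opening: 0.009
```

```bash
python3 -c "
from h import *
go((30,-165,175))"
```

```text
t 10.05 duct pos [  19.1323 -165.1393  175.7858] F(duct) [-1.5958 -0.1739 -0.7737] open 0.01 q7 1.52 yawneeded -0.004318558035082526
tool delta mm [-10.8377   0.1827   1.1207]
```

>>> play_rows(targets=[{"dx":-0.003,"dy":0,"dz":0,"yaw":0,"jaw":1},{"dx":-0.003,"dy":0,"dz":0,"yaw":0,"jaw":1},{"dx":-0.003,"dy":0,"dz":0,"yaw":0,"jaw":1},{"dx":-0.002,"dy":0,"dz":0,"yaw":0,"jaw":1},{"dx":-0.002,"dy":0,"dz":0,"yaw":0,"jaw":1}])

```text
clock: 10.55
tool_pos: [0.571, -0.1859, 0.1752]
eef_rot: [-0.058, 0.998, 0.003, 0.01]
contact_force: [-6.8, 0.1, 4.9]
opening: 0.004
```

```bash
python3 -c "
from h import *
go((30,-165,175))"
```

```text
t 10.55 duct pos [  28.3026 -165.3363  175.1958] F(duct) [-6.6873  0.9617  4.9385] open 0.0 q7 1.52 yawneeded -0.005351905884006589
tool delta mm [-1.6913  0.3445  0.2312]
```

>>> play_rows(targets=[{"dx":-0.003,"dy":0,"dz":0,"yaw":0,"jaw":1},{"dx":-0.003,"dy":0,"dz":0,"yaw":0,"jaw":1},{"dx":-0.003,"dy":0,"dz":0,"yaw":0,"jaw":1},{"dx":0,"dy":0,"dz":0,"yaw":0,"jaw":1},{"dx":0,"dy":0,"dz":0,"yaw":0,"jaw":1}])

```text
clock: 11.05
tool_pos: [0.5705, -0.1859, 0.1759]
eef_rot: [-0.057, 0.998, 0.002, -0.0]
contact_force: [-2.8, -0.5, -0.4]
opening: 0.004
```

```bash
python3 -c "
from h import *
go((-60,-165,175))"
```

```text
t 11.05 duct pos [  27.802  -165.3202  175.8771] F(duct) [-2.8009 -0.1167 -0.3579] open 0.0 q7 1.53 yawneeded -0.007082865879813272
tool delta mm [87.8015 -0.3054  0.9345]
```

The TCP stalled at x = 28 mm, which is where the stop geometry puts it. I'll back away and look.

>>> play_rows(targets=[{"dx":0.02,"dy":0,"dz":0,"yaw":0,"jaw":1},{"dx":0.04,"dy":0,"dz":0,"yaw":0,"jaw":1},{"dx":0.04,"dy":0,"dz":-0.02,"yaw":0,"jaw":1},{"dx":0.03,"dy":0,"dz":-0.04,"yaw":0,"jaw":1},{"dx":0,"dy":0,"dz":-0.04,"yaw":0,"jaw":1}])

```text
clock: 11.55
tool_pos: [0.44, -0.1999, 0.2735]
eef_rot: [-0.059, 0.998, 0.005, 0.002]
contact_force: [0.7, -0.7, 0.1]
opening: 0.001
```

>>> play_rows(targets=[{"dx":0.03,"dy":0,"dz":-0.03,"yaw":0,"jaw":1},{"dx":0.03,"dy":0,"dz":0,"yaw":0,"jaw":1},{"dx":0,"dy":0,"dz":0,"yaw":0,"jaw":1},{"dx":0,"dy":0,"dz":0,"yaw":0,"jaw":1},{"dx":0,"dy":0,"dz":0,"yaw":0,"jaw":1}])

```text
clock: 12.05
tool_pos: [0.3876, -0.2088, 0.3114]
eef_rot: [-0.059, 0.998, -0.0, 0.014]
contact_force: [0.2, 1.3, 0.4]
opening: 0.004
```

```bash
python3 -c "
from h import *
go();d=snap('scene','s7.png');t=snap('top','t7.png')
im=d['frame'].astype(int);b=(im[:,:,2]>im[:,:,0]+40)
v,u=np.nonzero(b);P=toD(pts(d,np.c_[u,v]));z=d['z_map'][v,u]
k=(z>0)&(P[:,2]>.115)&(P[:,1]<-.11)&(P[:,1]>-.235)&(abs(P[:,0])<.12);Q=P[k]
print(k.sum(),Q.min(0),Q.max(0)); f=np.polyfit(Q[:,2],Q[:,0],1); print('angle',np.pi/2+np.arctan(f[0]))
for y in(-58,58,174):
  k=(abs(P[:,1]-y/1e3)<.04)&(abs(P[:,0])<.07)&(P[:,2]>.05)&(P[:,2]<.2);print(y,k.sum(),np.median(P[k,2]),P[k,2].max())
print(toD(pts(d,[(151,260),(316,115)]))*1e3)"
```

```text
t 12.05 duct pos [-156.5384 -165.8306  311.4155] F(duct) [0.3717 1.2239 0.3636] open 0.0 q7 1.76 yawneeded -0.003974797983495476
480 [ 0.014  -0.227   0.1159] [ 0.0505 -0.1259  0.2026]
angle 1.8753661259354395
-58 1918 0.11145759061316851 0.11607387088726628
58 1650 0.1113773952632281 0.11542830065580245
174 1343 0.11146821695729692 0.11564142821049905
[[ -50.1092 -269.826   175.9256]
 [  -2.5257  261.7298  161.3689]]
```

View pics/s7.png

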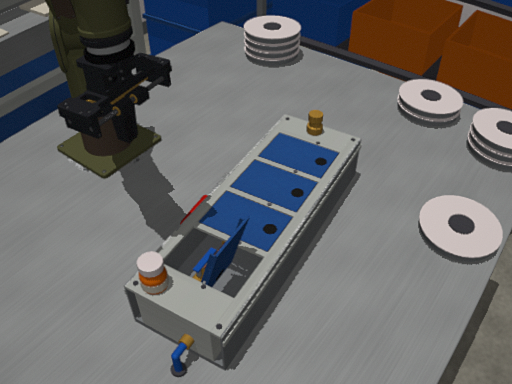

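View pics/t7.png

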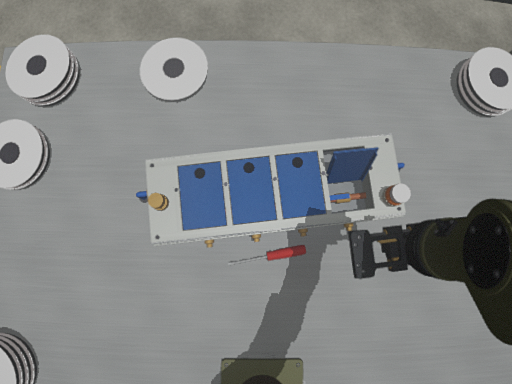

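Cover 1 leans back past upright. The depth map gives about 1.875 rad, so it is at its 1.85 stop within the measuring error. The other covers are flush, the jar, coupling and screwdriver are where they started, and the robot is touching nothing. I'll hand it in.

```bash
python3 -c "
from h import *
print(r.finish_job())"
```

```text
the job is handed in; nothing more can be done
None
```

Cover 1, the rightmost, was the unlatched one, and I left it standing open against its stop. The job is handed in at about 12 s of the 59 s allowed; no verdict is reported.

**Finding it:** I pressed the pads with shut fingertips. Covers 4, 3 and 2 stayed at z ≈ 110 mm under 28–30 N, which is more than the light press intended but well under the 80 N limit. Cover 1 sank under about 6 N.

**Opening it:** I pushed its pad about 50 mm down into the duct. Then I went round to the robot side and pushed the underside over until it stopped moving.

**Last checks, after backing off:**
- **Cover 1:** it measured about 1.875 rad from the depth map. That is slightly over the 1.85 stop, which I take as measuring error.
- **Covers 2 to 4:** all three lie flush, with a median height of about 111 mm.
- **Jar and coupling:** both read within about 3 mm of where they started.
- **Screwdriver:** it looks unmoved in the pictures; I did not measure it again.
- **Robot:** the fingers are clear of everything.

No check failed.

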